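# Pack out the gap of a holding fixture

## Robot

A 6-joint arm with a two-finger parallel gripper is mounted at the origin on a cart in front of the work surface, level with it; the furniture and walls round the work are solid. World frame = base frame: x ahead of the robot, y to its left, z up, the work surface at z = 0. Lengths are in m, angles in rad, forces in N, time in s.
With the tool pointing down it reaches from about 0.325 to 0.75 m from the base axis. Payload 7.6 kg.
Tool frame: the origin (TCP) lies between the finger pads; the fingertips stand r.finger_overhang ahead of it and the grasp point (between the pads) lies 5 mm behind it (r.finger_overhang is the distance from the TCP to the fingertips, in m); y points along the fingers, x is the direction in which the jaws open and shut, and the axes are right-handed (so a half turn about y gives the same grasp; the last joint's range is limited). The gripper opens to 85 mm and grips with 20 to 120 N. Pads are 22 mm wide; open, the fingers measure 114 mm over their backs; the gripper's body (76 mm by 85 mm) begins 54 mm behind the grasp point. The pads swing forward as they close: fully open they stand 13 mm farther back than shut.
Start: joints at [1.127, 0.052, 1.401, -0, 1.689, -0.07], TCP at [0.192, 0.489, 0.245] pointing down, gripper open.
Joint ranges: [-2.9, 2.9], [-0.91, 2.17], [0.12, 2.37], [-1.06, 4.2], [0.26, 2.73], [-2.93, 2.93]. Speed limits (rad/s): [2.57, 2.57, 3.01, 3.14, 3.14, 3.14].

## Interface

Orientations are given as a unit quaternion [w, x, y, z].
In Python, from bench import r gives the robot as it stands. The module is installed in compiled form; this text tells all that it offers. Calls block until the motion is done:
- r.reach(position, orientation): joint-space move of the TCP to a pose.
- r.line_to(position, frame=None, rate=0.15, guard=None): straight line of the TCP; frame=None keeps the orientation; rate is the mean speed in m/s. With guard (N) it stops when the force on the tool has changed by that much, and returns True; else False.
- r.move_joints(angles): joint-space move.
- r.command_gripper(opening): finger opening in m; the grip force is fixed at half the most; returns when the fingers have stopped.
- r.hold(seconds).
- r.inverse_kinematics(position, orientation): joint angles nearest the present ones, or None.
- r.get_image(name): name is "scene" or "side" or "wrist"; returns a dict with "frame" (480x640x3 uint8, red, green, blue), "range_z" (480x640 float32, m along the optical axis (not along the pixel's ray), 0 where there is no reading), "fx", "fy", "cx", "cy" (pixels), "distortion" ([k1, k2, p1, p2, k3] as OpenCV has them; the pictures are not rectified), "position" and "orientation" of the camera in the world. Camera axes: x right, y up, looking along -z (the intrinsics and any distortion apply to the point x, -y, -z); pixel columns grow to the right and rows downward; lengths in m; the calibration is good to about 2 mm. A picture is of the moment at which its call begins.
A pose or a line that the arm cannot do raises r.PlanningError and nothing moves.
- r.finish_job(): hands the job in, once; it reports no verdict.
Readings, each from a call of its own:
- r.read_clock(): time.
- r.read_qpos(): joint angles.
- r.read_joint_velocities(): joint speeds.
- r.read_joint_torque(): joint torques, N m.
- r.read_tool_pos(): TCP position.
- r.read_orientation(): TCP orientation.
- r.read_ft_force(): force on the tool from outside, world axes, zero at the start.
- r.read_wrist_torque(): the same for the moment, N m.
- r.read_width(): finger opening in m.
Only numpy, scipy, OpenCV 4.12 (cv2) and the standard library are available. Lean on these libraries where they do the work, as an engineer would, in place of code of your own. Each camera call takes 0.05 s, during which the arm holds its last target.

## Task

Fill the gap between the two jaws of the small steel holding fixture with the two packer blocks whose thicknesses together fit it snugly: stand them upright side by side on the floor of the gap, lengthwise about in the middle of the jaws, let in without forcing and released. Leave the third packer where it stands.

Things in the scene. Friction and masses are not known exactly. Their poses are not given: they have to be found in the camera images.
- gap (a point): Centre of the gap's floor, 6 mm above the plate, in a fixed fixture: dark base 124 x 90 mm, 6 mm thick, with two bright fixed jaws. The gap is 56 mm wide along x (jaw to jaw), open above and at both y ends. Jaws: 22 mm thick (x), 44 mm long (y), 38 mm high above this point; inner top edges have 6 mm 45-degree lead-in chamfers. z up.
- packer_20_centre (a point): Centre of a loose upright aluminium packer block with a dark slot through its thickness: 20 mm thick (its x axis), 50 mm long (y), 50 mm tall (z up), about 130 g. The centre is 25 mm above its underside. The four edges along y have 4 mm chamfers. Take it from above across its 50 mm length.
- packer_30_centre (a point): Centre of a loose upright aluminium packer block with a dark slot through its thickness: 30 mm thick (its x axis), 50 mm long (y), 50 mm tall (z up), about 190 g. The centre is 25 mm above its underside. The four edges along y have 4 mm chamfers. Take it from above across its 50 mm length.
- packer_40_centre (a point): Centre of a loose upright aluminium packer block with a dark slot through its thickness: 40 mm thick (its x axis), 50 mm long (y), 50 mm tall (z up), about 260 g. The centre is 25 mm above its underside. The four edges along y have 4 mm chamfers. Take it from above across its 50 mm length.
There are look-alikes about, which are no part of the job. There is more than one size of the part that bears gap; the job needs the larger.

How it is judged:
By the outcome, as a careful person would: the job done as asked, in the order asked, and still so for the second after the job is handed in, with the robot touching nothing.
It also fails if it takes over 64 s, if anything falls off the work surface, if the arm or the gripper's body presses on something with over 40 N, if the wrist force passes 120 N, or if a joint passes its speed limit or range.

## Working session

There is one attempt and no reset: what is moved stays moved. The work goes in short steps, each a Python script; the robot and the scene stay as the last script left them, time stands still between calls to the robot, and variables do not carry over. Pictures are saved under pics/ and viewed, and the job is handed in when it is done.

```bash
mkdir -p pics; ls
python3 - <<'E'
from bench import r
import cv2,numpy as np
print(r.read_clock(), r.read_tool_pos(), r.read_orientation(), r.finger_overhang, r.read_width())
for n in ["scene","side","wrist"]:
    d=r.get_image(n); cv2.imwrite(f"pics/{n}0.png",d["frame"][:,:,::-1]); 
    np.savez(f"pics/{n}0.npz",**d)
    print(n,d["position"],d["orientation"],d["fx"],d["fy"],d["cx"],d["cy"],d["distortion"])
E
```

```text
pics
0.0 [0.19155276 0.48850491 0.24447696] [-0.58390101  0.58448237  0.39791624 -0.39887672] 0.014 0.08557329156841308
scene [-0.01150203 -0.12157336  0.8303494 ] [ 0.68837061  0.21493476 -0.20869175 -0.66060329] 545.5172982296041 545.5172982296041 321.18349327450926 228.65884404185206 [-0.16940823  0.          0.          0.          0.        ]
side [ 1.23683315 -0.1472838   0.74177331] [0.66222532 0.27809393 0.26325899 0.64406219] 572.4203557085517 572.4203557085517 318.35251195994886 239.25665358979143 [-0.15785989  0.          0.          0.          0.        ]
wrist [0.12643991 0.51449755 0.37322544] [ 0.8177747  -0.11729703 -0.07925102  0.55785771] 361.1679284650608 361.1679284650608 316.91431657840525 242.74927240020634 [-0.07189701  0.          0.          0.          0.        ]
```

View pics/scene0.png

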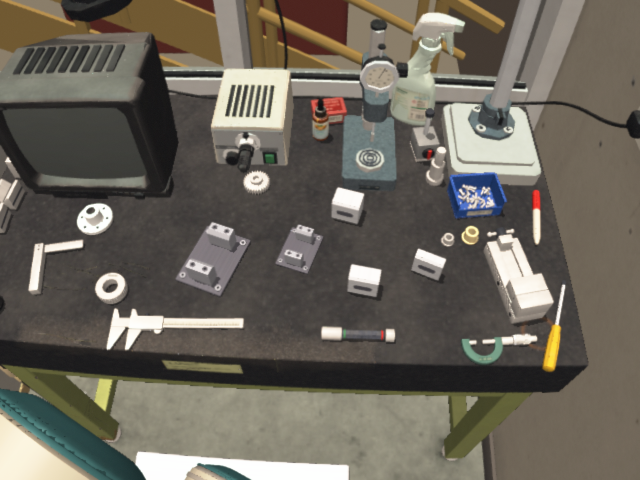

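View pics/side0.png

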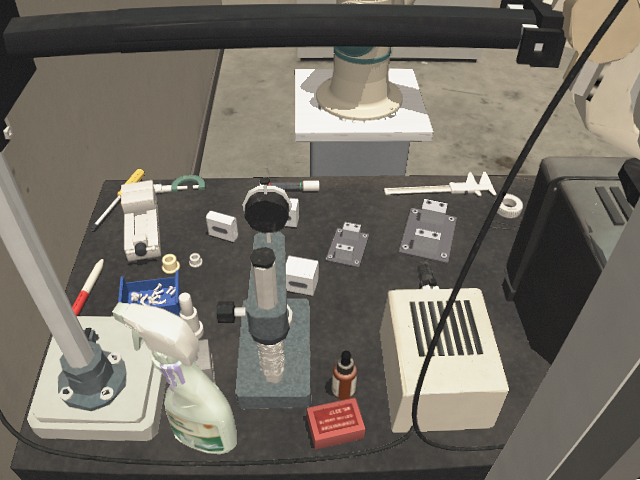

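View pics/wrist0.png

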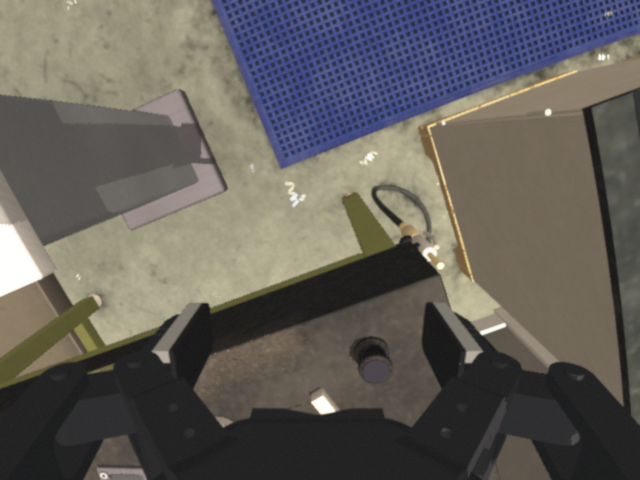

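The scene view shows two fixtures, a larger one at (214,258) and a smaller one at (299,248). The packers are at (348,206), (365,281) and (429,264). Next I'll measure them from a top-down depth map.

```bash
cat > h.py <<'E'
import numpy as np, cv2
from scipy.spatial.transform import Rotation as R
def rot(q): return R.from_quat([q[1],q[2],q[3],q[0]]).as_matrix()
def cloud(d):
    z=d["range_z"]; v,u=np.nonzero(z>0)
    K=np.array([[d["fx"],0,d["cx"]],[0,d["fy"],d["cy"]],[0,0,1.]])
    p=cv2.undistortPoints(np.stack([u,v],1).astype(np.float64)[:,None],K,np.array(d["distortion"],float))[:,0]
    zz=z[v,u]; P=np.stack([p[:,0]*zz,-p[:,1]*zz,-zz],1)
    return P@rot(d["orientation"]).T+np.array(d["position"]), d["frame"][v,u], np.stack([u,v],1)
def pix(P,d):
    K=np.array([[d["fx"],0,d["cx"]],[0,d["fy"],d["cy"]],[0,0,1.]])
    q=(np.atleast_2d(P)-d["position"])@rot(d["orientation"])
    q=q*[1,-1,-1]
    return cv2.projectPoints(q,np.zeros(3),np.zeros(3),K,np.array(d["distortion"],float))[0][:,0]
E
python3 - <<'E'
from h import *
for n in ["scene","side"]:
    d=dict(np.load(f"pics/{n}0.npz")); P,C,uv=cloud(d)
    # ortho top map 1px=1mm; x 0.2..0.7, y -0.35..0.35
    m=(P[:,0]>.25)&(P[:,0]<.7)&(P[:,1]>-.4)&(P[:,1]<.3)
    t=m&(abs(P[:,2])<.004); print(n,"table",np.median(P[t,2]),t.sum())
    im=np.zeros((450,700,3),np.uint8); o=np.argsort(P[:,2]); o=o[m[o]]
    h=np.clip((P[:,2]+.005)/.07*255,0,255).astype(np.uint8)
    im[(449-((P[o,0]-.25)*1000)).astype(int),(699-((P[o,1]+.4)*1000)).astype(int)]=cv2.applyColorMap(h,cv2.COLORMAP_JET)[:,0][o]
    cv2.imwrite(f"pics/top_{n}.png",im)
d=np.load("pics/scene0.npz")["frame"][:,:,::-1]
cv2.imwrite("pics/crop0.png",cv2.resize(d[180:320,160:460],None,fx=2.6,fy=2.6,interpolation=cv2.INTER_CUBIC))
E
```

```text
scene table -0.0006377279223415688 57352
side table 0.000677917495650715 31584
```

View pics/top_scene.png

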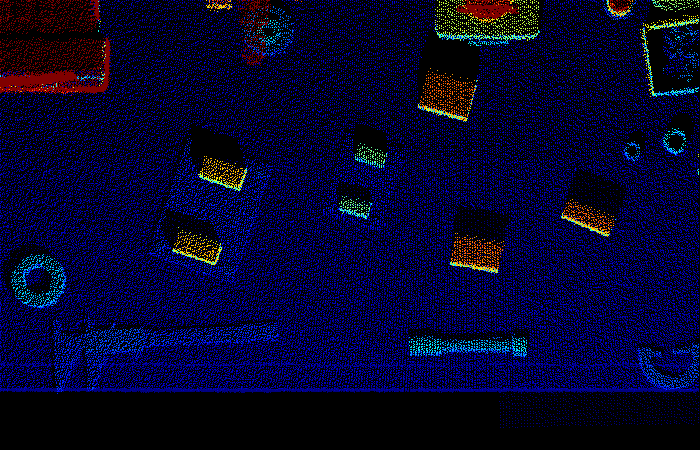

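View pics/top_side.png

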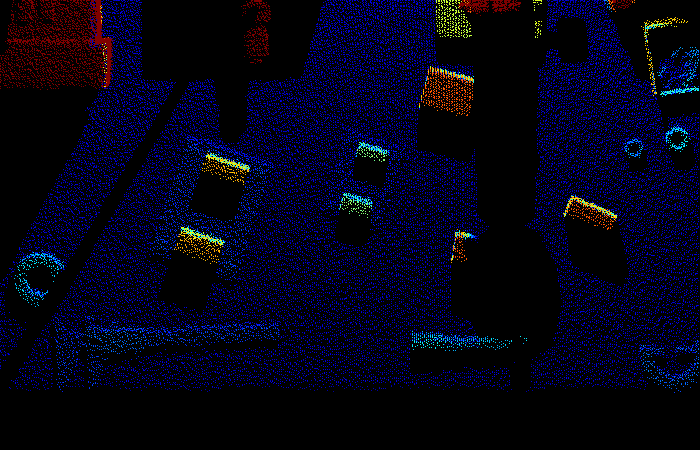

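View pics/crop0.png

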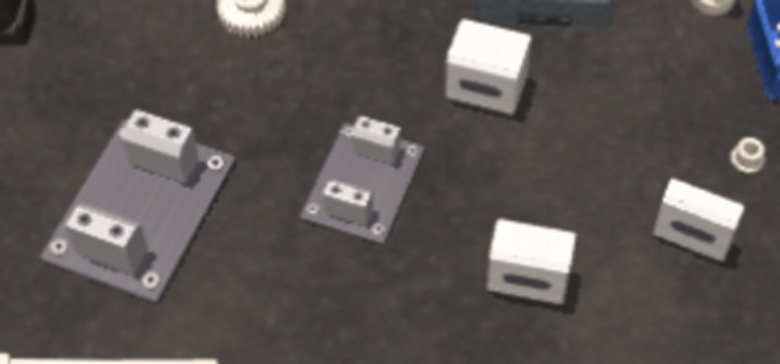

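Largest to smallest, the packers are 40 at (348,206), 30 at (365,281) and 20 at (429,264). The crop shows these thicknesses clearly. The larger fixture at (214,258) is the target, and the one at (299,248) is the small look-alike. In a 56 mm gap, 20 + 30 fits and 20 + 40 does not. I'll fit box models to the points.

```bash
cat >> h.py <<'E'
from scipy.optimize import least_squares
def sdbox(p,c,h):
    q=abs(p-c)-h
    return np.linalg.norm(np.maximum(q,0),axis=1)+np.minimum(q.max(1),0)
def fit(P,x0,boxes,tol=.0015):
    # boxes: list of (centre,half) in local frame, z from plate; params x,y,yaw,z
    def f(p):
        c,s=np.cos(p[2]),np.sin(p[2]); d=P-[p[0],p[1],p[3]]
        L=np.stack([c*d[:,0]+s*d[:,1],-s*d[:,0]+c*d[:,1],d[:,2]],1)
        D=np.stack([sdbox(L,np.array(a),np.array(b)) for a,b in boxes],1)
        return D[np.arange(len(D)),abs(D).argmin(1)]
    best=None
    for dy in (-.3,-.15,0,.15,.3):
        s=least_squares(f,[x0[0],x0[1],x0[2]+dy,0],loss="soft_l1",f_scale=tol)
        if best is None or s.cost<best.cost: best=s
    return best.x, np.sqrt(np.median(best.fun**2)), len(P)
def pk(t): return [([0,0,.025],[t/2000,.025,.025])]
FX=[([0,0,.003],[.062,.045,.003]),([.039,0,.025],[.011,.022,.019]),([-.039,0,.025],[.011,.022,.019])]
E
python3 - <<'E'
from h import *
D={n:cloud(dict(np.load(f"pics/{n}0.npz")))[0] for n in("scene","side")}
D["both"]=np.vstack(list(D.values()))
for name,(cx,cy),rad,zm in [("20",(.494,-.29),.05,.006),("30",(.455,-.18),.05,.006),("40",(.60,-.148),.05,.006),("fix",(.489,.09),.075,.002)]:
    for n,P in D.items():
        m=(np.hypot(P[:,0]-cx,P[:,1]-cy)<rad)&(P[:,2]>zm)&(P[:,2]<.07)
        Q=P[m]
        if name=="fix": print(name,n,*[np.round(a,4) for a in fit(Q,(cx,cy,-.3),FX)])
        else:
            for t in (20,30,40): print(name,n,t,*[np.round(a,4) for a in fit(Q,(cx,cy,-.2),pk(t))])
E
```

```text
20 scene 20 [ 0.4824 -0.29   -0.4012 -0.001 ] 0.0007 664
20 scene 30 [ 0.4871 -0.292  -0.4007 -0.0011] 0.0008 664
20 scene 40 [ 0.4917 -0.294  -0.4008 -0.0011] 0.0008 664
20 side 20 [ 4.828e-01 -2.920e-01 -4.055e-01  3.000e-04] 0.0007 683
20 side 30 [ 4.781e-01 -2.900e-01 -4.045e-01  3.000e-04] 0.0007 683
20 side 40 [ 4.735e-01 -2.881e-01 -4.045e-01  3.000e-04] 0.0007 683
20 both 20 [ 4.824e-01 -2.915e-01 -4.046e-01 -4.000e-04] 0.0009 1347
20 both 30 [ 0.4823 -0.2917 -0.619  -0.0009] 0.0019 1347
20 both 40 [ 0.4909 -0.2953 -0.4023 -0.0009] 0.0013 1347
30 scene 20 [ 0.4418 -0.1784 -0.1703 -0.0007] 0.0009 797
30 scene 30 [ 0.4462 -0.1792 -0.1716 -0.0009] 0.0007 797
30 scene 40 [ 0.4512 -0.1801 -0.1715 -0.0009] 0.0007 797
30 side 20 [ 0.4522 -0.1802 -0.0972  0.0008] 0.001 245
30 side 30 [ 4.468e-01 -1.795e-01 -1.622e-01  4.000e-04] 0.0007 245
30 side 40 [ 4.377e-01 -1.729e-01 -1.733e+00  4.000e-04] 0.0007 245
30 both 20 [ 0.4437 -0.1774 -0.3406 -0.0005] 0.0017 1042
30 both 30 [ 0.4463 -0.1793 -0.1773 -0.0007] 0.0007 1042
30 both 40 [ 0.4506 -0.1817 -0.1886 -0.0008] 0.001 1042
40 scene 20 [ 5.968e-01 -1.464e-01 -2.454e-01 -3.000e-04] 0.0014 870
40 scene 30 [ 6.008e-01 -1.475e-01 -2.662e-01 -5.000e-04] 0.0008 870
40 scene 40 [ 6.052e-01 -1.487e-01 -2.708e-01 -6.000e-04] 0.0007 870
40 side 20 [ 6.135e-01 -1.519e-01 -2.387e-01  6.000e-04] 0.0014 1066
40 side 30 [ 6.095e-01 -1.509e-01 -2.539e-01  5.000e-04] 0.0008 1066
40 side 40 [ 6.050e-01 -1.497e-01 -2.633e-01  4.000e-04] 0.0007 1066
40 both 20 [ 6.060e-01 -1.491e-01 -6.606e-01  3.000e-04] 0.0039 1936
40 both 30 [ 6.061e-01 -1.495e-01 -3.431e-01  1.000e-04] 0.0021 1936
40 both 40 [ 6.051e-01 -1.493e-01 -2.671e-01 -1.000e-04] 0.0007 1936
fix scene [ 0.4893  0.0891 -0.3171 -0.0007] 0.0008 3072
fix side [ 0.49    0.0884 -0.3152  0.0007] 0.001 2724
fix both [ 0.4898  0.0888 -0.3172  0.    ] 0.001 5796
```

Both cameras agree to about 1 mm, and only the 20/30/40 assignment above fits the two together. I'll check the fits with an overlay and check that the planned poses are reachable.

```bash
cat >> h.py <<'E'
P20=(.4825,-.2913,-.404); P30=(.4464,-.1793,-.172); FIX=(.4897,.0888,-.3165)
def yax(yaw): return np.array([-np.sin(yaw),np.cos(yaw),0])
def xax(yaw): return np.array([np.cos(yaw),np.sin(yaw),0])
def quat(yaw,s):
    x=s*yax(yaw); y=np.array([0,0,-1.]); q=R.from_matrix(np.stack([x,y,np.cross(x,y)],1)).as_quat()
    return [q[3],q[0],q[1],q[2]]
E
python3 - <<'E'
from h import *
from bench import r
for nm,p in [("20",P20),("30",P30),("fix",FIX)]:
    for s in (1,-1):
        for z in (.2,.035):
            q=r.inverse_kinematics([p[0],p[1],z],quat(p[2],s)); print(nm,s,z,None if q is None else np.round(q,2))
d=dict(np.load("pics/scene0.npz")); im=d["frame"][:,:,::-1].copy()
def draw(p,boxes):
    for c,h in boxes:
        for zz in (-1,1):
            L=[np.array(c)+np.array(h)*[a,b,zz] for a,b in((1,1),(1,-1),(-1,-1),(-1,1))]
            W=[np.array([p[0],p[1],0])+xax(p[2])*l[0]+yax(p[2])*l[1]+[0,0,l[2]] for l in L]
            cv2.polylines(im,[np.round(pix(np.array(W),d)*8).astype(int)],True,(0,0,255),1,cv2.LINE_AA,3)
draw(FIX,FX);draw(P20,pk(20));draw(P30,pk(30));draw((.6051,-.1493,-.267),pk(40))
cv2.imwrite("pics/ov0.png",cv2.resize(im[180:320,160:460],None,fx=2.6,fy=2.6,interpolation=cv2.INTER_CUBIC))
E
```

```text
20 1 0.2 [-0.61  0.18  1.35 -0.    1.61 -1.78]
20 1 0.035 [-0.61  0.33  1.52 -0.    1.29 -1.78]
20 -1 0.2 [-0.61  0.18  1.35 -0.    1.61  1.37]
20 -1 0.035 [-0.61  0.33  1.52 -0.    1.29  1.37]
30 1 0.2 [-0.46 -0.05  1.6  -0.    1.6  -1.86]
30 1 0.035 [-0.46  0.12  1.77 -0.    1.25 -1.86]
30 -1 0.2 [-0.46 -0.05  1.6  -0.    1.6   1.28]
30 -1 0.035 [-0.46  0.12  1.77 -0.    1.25  1.28]
fix 1 0.2 [ 0.11 -0.01  1.55 -0.    1.6  -1.15]
fix 1 0.035 [ 0.11  0.16  1.72 -0.    1.26 -1.15]
fix -1 0.2 [ 0.11 -0.01  1.55 -0.    1.6   1.99]
fix -1 0.035 [ 0.11  0.16  1.72 -0.    1.26  1.99]
```

View pics/ov0.png

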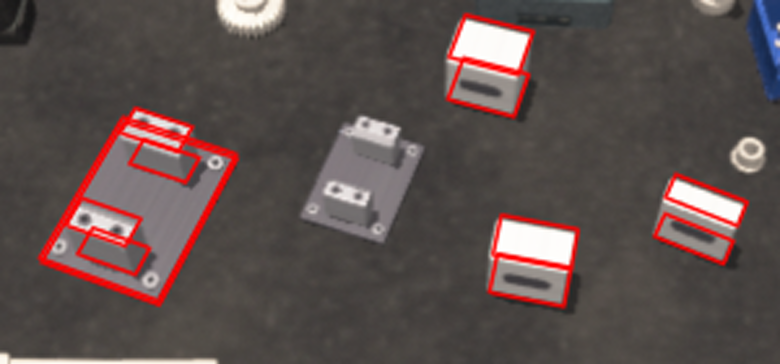

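The overlay lines up on all four objects: the larger fixture with its two jaws, and the three packers. Next I'll pick the 20 packer.

```bash
python3 - <<'E'
from h import *
from bench import r
t0=r.read_clock()
p=P20; q=quat(p[2],1)
r.reach([p[0],p[1],.16],q); print("above",r.read_clock(),r.read_tool_pos())
d=r.get_image("wrist"); np.savez("pics/w1.npz",**d); cv2.imwrite("pics/w1.png",d["frame"][:,:,::-1])
print("guard",r.line_to([p[0],p[1],.035],rate=.12,guard=10),r.read_tool_pos())
r.command_gripper(.03); print("w",r.read_width(),r.read_ft_force())
f0=np.array(r.read_ft_force())
r.line_to([p[0],p[1],.16],rate=.15); print("w",r.read_width(),r.read_ft_force(),r.read_clock())
d=r.get_image("wrist"); np.savez("pics/w2.npz",**d); cv2.imwrite("pics/w2.png",d["frame"][:,:,::-1])
E
python3 -c "
import cv2,numpy as np
cv2.imwrite('pics/w12.png',cv2.resize(np.hstack([cv2.imread('pics/w1.png'),cv2.imread('pics/w2.png')]),(800,300)))"
```

```text
above 3.0917 [ 0.48289162 -0.29068595  0.16009565]
guard False [ 0.48301982 -0.29165132  0.0359735 ]
w 0.04882118780547217 [-0.11299404 -0.36692956  4.94650768]
w 0.049153921238346956 [ 0.47402873  0.64378892 -0.98447745] 5.7417
```

View pics/w12.png

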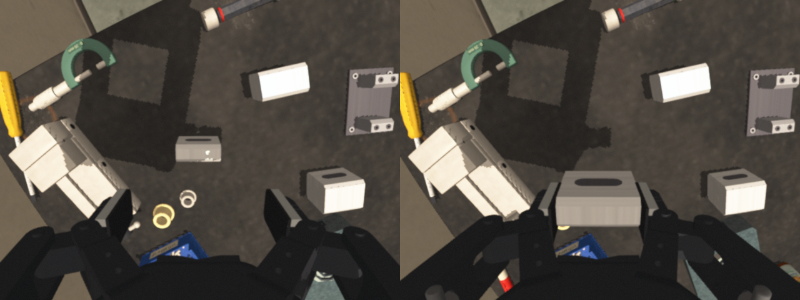

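The wrist view shows the 20 packer held squarely between the pads, around (598,195) in the right half of the picture. I'll measure its pose in the hand.

```bash
cat >> h.py <<'E'
def inhand(d,tcp,yaw,t):
    P=cloud(d)[0]; D=P-np.array(tcp); a=D@xax(yaw); b=D@yax(yaw)
    m=(abs(a)<.03)&(abs(b)<.022)&(D[:,2]>-.045)&(D[:,2]<.03)
    L=np.stack([a,b,D[:,2]+.06],1)[m]   # shift z so that box bottom near .025
    s=None
    res=fit(L,(0,0,0),pk(t))
    return res
E
python3 - <<'E'
from h import *
d=dict(np.load("pics/w2.npz")); 
print([np.round(v,4) for v in inhand(d,[.483,-.2915,.16],-.404,20)])
# sanity: wrist camera on the fixture and the table
P=cloud(dict(np.load("pics/w1.npz")))[0]
for nm,p,t in [("20",P20,20),("30",P30,30)]:
    m=(np.hypot(P[:,0]-p[0],P[:,1]-p[1])<.05)&(P[:,2]>.006)&(P[:,2]<.07); print(nm,[np.round(v,4) for v in fit(P[m],p,pk(t))])
E
```

```text
[array([ 0.0006,  0.0035, -0.0021,  0.0225]), np.float64(0.0003), np.int64(10071)]
20 [array([ 4.847e-01, -2.912e-01, -4.003e-01, -2.000e-04]), np.float64(0.0004), np.int64(2792)]
30 [array([ 0.4487, -0.1793, -0.1651, -0.    ]), np.float64(0.0005), np.int64(4264)]
```

Run:
```python
from h import *
from bench import r
p=FIX; q=quat(p[2],1)
o=np.array([p[0],p[1],0])+xax(p[2])*.0165
r.reach([o[0],o[1],.17],q); print(r.read_clock(),r.read_tool_pos())
d=r.get_image("wrist"); np.savez("pics/w3.npz",**d); cv2.imwrite("pics/w3.png",d["frame"][:,:,::-1])
tcp=r.read_tool_pos()
print("hand",[np.round(v,4) for v in inhand(d,tcp,p[2],20)])
P=cloud(d)[0]
m=(np.hypot(P[:,0]-p[0],P[:,1]-p[1])<.075)&(P[:,2]>.002)&(P[:,2]<.07)
print("fix",[np.round(v,4) for v in fit(P[m],p,FX)], "width",r.read_width())
```

```text
7.1917 [0.50557982 0.08277893 0.16989403]
hand [array([ 0.0017, -0.0036, -0.0014,  0.024 ]), np.float64(0.0003), np.int64(10057)]
fix [array([ 4.916e-01,  8.820e-02, -3.264e-01,  1.000e-04]), np.float64(0.0005), np.int64(15679)] width 0.04904696253740421
```

View pics/w3.png

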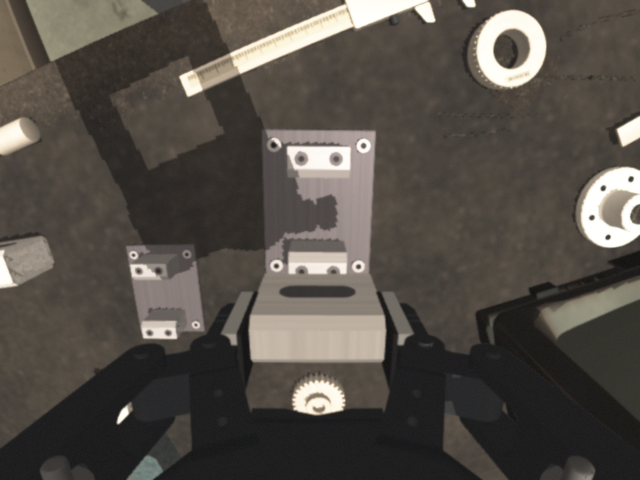

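The wrist view shows the larger fixture's gap open below, with its jaws at (318,158) and (318,260), and the packer aligned with it. Measured from the same camera, the packer is within about 0.5 mm of plan. I'll insert it on the far side, seat it, and nudge it towards the far jaw.

Run:
```python
from h import *
from bench import r
yaw=-.320; q=quat(yaw,1)
o=np.array([FIX[0],FIX[1],0])+xax(yaw)*.0165
T=lambda z:[o[0],o[1],z]
f0=np.array(r.read_ft_force())
r.line_to(T(.095),frame=q,rate=.15)
print("A",r.line_to(T(.050),frame=q,rate=.05,guard=8),r.read_tool_pos(),r.read_ft_force()-f0)
print("B",r.line_to(T(.037),frame=q,rate=.015,guard=6),r.read_tool_pos(),r.read_ft_force()-f0, r.read_clock(),r.read_width())
```

```text
A False [0.50563811 0.08367356 0.0503884 ] [0.2388194  0.56476662 0.5095325 ]
B True [0.505396   0.08360325 0.04181183] [-0.10761454  0.39172631  7.35893224] 9.5333 0.04863192774747173
```

Seated at the expected height (.0418) with no side force. Next I'll nudge it to the jaw and release it.

```bash
python3 - <<'E'
from h import *
from bench import r
yaw=-.320; q=quat(yaw,1)
p=np.array(r.read_tool_pos()); p[2]+=.0007
r.line_to(p,frame=q,rate=.02); f0=np.array(r.read_ft_force())
print("X",r.line_to(p+xax(yaw)*.004,frame=q,rate=.01,guard=5),r.read_ft_force()-f0)
p2=np.array(r.read_tool_pos()); print("moved",(p2-p)@xax(yaw),(p2-[FIX[0],FIX[1],0])@xax(yaw))
p2=p2-xax(yaw)*.0006; p2[2]=.0418
print(r.line_to(p2,frame=q,rate=.02,guard=8),r.read_ft_force()-f0)
r.command_gripper(.066); print(r.read_width(),r.read_ft_force())
p3=np.array(r.read_tool_pos()); p3[2]=.12; r.line_to(p3,rate=.12)
p=P30; q=quat(p[2],1)
r.reach([p[0],p[1],.17],q); print("at30",r.read_clock(),r.read_tool_pos())
for n in("scene","side"):
    d=r.get_image(n); np.savez(f"pics/{n}1.npz",**d); cv2.imwrite(f"pics/{n}1.png",d["frame"][:,:,::-1])
P=np.vstack([cloud(dict(np.load(f"pics/{n}1.npz")))[0] for n in("scene","side")])
a=(P-[FIX[0],FIX[1],0])@xax(FIX[2]); b=(P-[FIX[0],FIX[1],0])@yax(FIX[2])
m=(a>-.026)&(a<.027)&(abs(b)<.035)&(P[:,2]>.01)&(P[:,2]<.07)
m|=(a>.027)&(a<.03)&(abs(b)<.03)&(P[:,2]>.046)&(P[:,2]<.07)
L=np.stack([a,b,P[:,2]-.006],1)[m]
print("local pose 20",fit(L,(.017,0,0),pk(20)))
E
python3 -c "
import cv2
a=cv2.imread('pics/scene1.png')[180:320,140:440];cv2.imwrite('pics/c1.png',cv2.resize(a,None,fx=2.6,fy=2.6))"
```

```text
X True [-1.83094542  1.6980792   5.34870379]
moved 0.0015455175441936213 0.018079443721844494
False [-0.13651668  0.25969978  1.44098883]
0.06613942401291575 [-0.23914494 -0.67239799 -0.30650139]
at30 12.5333 [ 0.44650611 -0.17853593  0.16938763]
local pose 20 (array([ 0.0166445 , -0.00138218, -0.00843642,  0.0004594 ]), np.float64(0.0008420764041195891), 367)
```

View pics/c1.png

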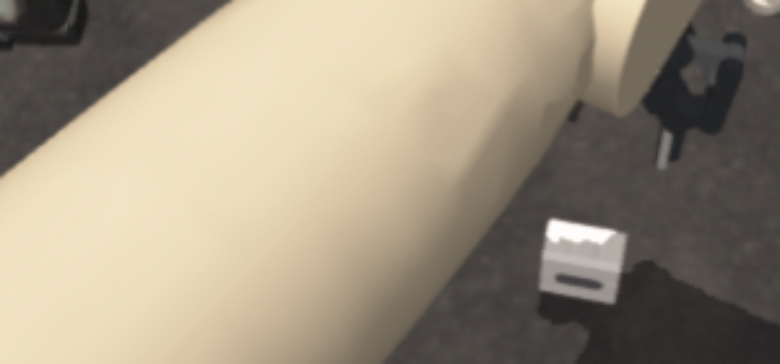

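The arm blocks the scene camera here, but the side camera fit shows the 20 standing at local x ≈ +17 and upright. I'll pick the 30 and then re-measure the slot from the wrist.

Run:
```python
from h import *
from bench import r
p=P30; q=quat(p[2],1)
r.command_gripper(.085)
print("guard",r.line_to([p[0],p[1],.035],frame=q,rate=.12,guard=10),r.read_tool_pos())
r.command_gripper(.03); print("w",r.read_width())
r.line_to([p[0],p[1],.17],rate=.15); print("w",r.read_width(),r.read_ft_force(),r.read_clock())
yaw=-.320; q=quat(yaw,1); o=np.array([FIX[0],FIX[1],0])-xax(yaw)*.0103
r.reach([o[0],o[1],.17],q); print(r.read_clock(),r.read_tool_pos(),r.read_width())
d=r.get_image("wrist"); np.savez("pics/w4.npz",**d); cv2.imwrite("pics/w4.png",d["frame"][:,:,::-1])
ds=r.get_image("side"); np.savez("pics/side2.npz",**ds)
tcp=r.read_tool_pos()
print("hand",[np.round(v,4) for v in inhand(d,tcp,yaw,30)])
def loc(P,f): D=P-[f[0],f[1],0]; return np.stack([D@xax(f[2]),D@yax(f[2]),D[:,2]],1)
for nm,dd in(("wrist",d),("side",ds)):
    P=cloud(dd)[0]; L=loc(P,(FIX[0],FIX[1],yaw))
    m=(np.hypot(L[:,0],L[:,1])<.075)&(P[:,2]>.002)&(P[:,2]<.07)
    print(nm,"all",[np.round(v,4) for v in fit(L[m],(0,0,0),FX+[([.017,0,.031],[.010,.025,.025])])])
    m=(L[:,0]>-.02)&(L[:,0]<.03)&(abs(L[:,1])<.035)&(L[:,2]>.047)&(L[:,2]<.065)
    print(" 20 top extents a",np.percentile(L[m,0],[1,50,99]),"b",np.percentile(L[m,1],[1,99]),"z",np.percentile(L[m,2],[10,50,90]),m.sum())
    m=(L[:,0]>-.06)&(L[:,0]<-.02)&(abs(L[:,1])<.02)&(L[:,2]>.041)&(L[:,2]<.047)
    print(" near jaw top a",np.percentile(L[m,0],[1,99]),m.sum())
```

```text
guard False [ 0.44693576 -0.17955552  0.03583335]
w 0.04896601212373963
w 0.049289738999895076 [ 0.14953562 -0.24378523 -1.04192134] 15.7167
16.775 [0.47993226 0.09124352 0.16966046] 0.049122338261472845
hand [array([ 0.0016,  0.0035, -0.0012,  0.024 ]), np.float64(0.0003), np.int64(12780)]
wrist all [array([ 0.0019, -0.0004, -0.0053,  0.    ]), np.float64(0.0004), np.int64(10658)]
 20 top extents a [0.0085306  0.00857776 0.00871976] b [-0.02223116  0.02036992] z [0.04709393 0.04741566 0.04751053] 3
 near jaw top a [-0.04816337 -0.02909659] 1487
side all [array([ 0.0004, -0.0014, -0.0148,  0.0007]), np.float64(0.0009), np.int64(2760)]
 20 top extents a [0.01154121 0.0239154  0.02938402] b [-0.02614586  0.023525  ] z [0.04970817 0.05544049 0.05762234] 290
 near jaw top a [-0.05088383 -0.02728475] 171
```

View pics/w4.png

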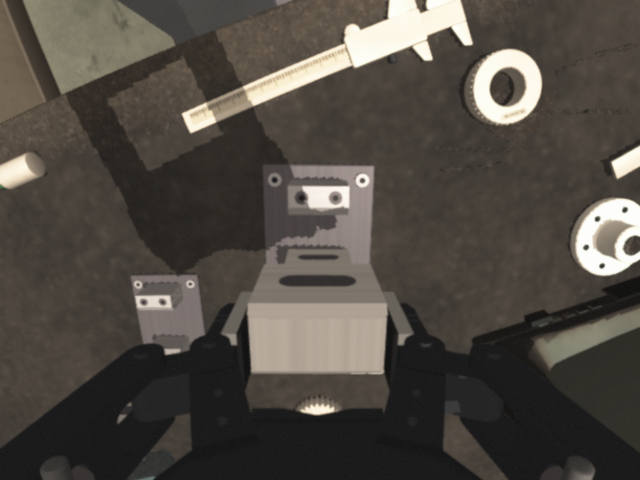

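Run:
```python
from h import *
yaw=-.320
P=cloud(dict(np.load("pics/w4.npz")))[0]; D=P-[FIX[0],FIX[1],0]; a,b,z=D@xax(yaw),D@yax(yaw),P[:,2]
for lo,hi in((-.022,-.01),(-.006,.006),(.01,.022)):
    for zl in((.015,.03),(.03,.045)):
        m=(a>-.01)&(a<.02)&(b>lo)&(b<hi)&(z>zl[0])&(z<zl[1]); print(lo,zl,m.sum(),np.round(np.median(a[m]),4))
```

```text
-0.022 (0.015, 0.03) 86 0.0091
-0.022 (0.03, 0.045) 101 0.0091
-0.006 (0.015, 0.03) 77 0.009
-0.006 (0.03, 0.045) 109 0.0091
0.01 (0.015, 0.03) 82 0.0091
0.01 (0.03, 0.045) 105 0.0092
```

The 20's near face is at local x = +7.2 mm after removing the camera bias, and it is plumb and square. The slot centre is −10.4 mm and the held packer sits at about −10.6 mm, so I'll insert it.

Run:
```python
from h import *
from bench import r
yaw=-.320; q=quat(yaw,1)
o=np.array([FIX[0],FIX[1],0])-xax(yaw)*.0103
T=lambda z:[o[0],o[1],z]
f0=np.array(r.read_ft_force())
r.line_to(T(.105),frame=q,rate=.12)
g=r.line_to(T(.050),frame=q,rate=.05,guard=6); print("A",g,r.read_tool_pos(),r.read_ft_force()-f0)
if not g:
    print("B",r.line_to(T(.037),frame=q,rate=.015,guard=6),r.read_tool_pos(),r.read_ft_force()-f0,r.read_width(),r.read_clock())
```

```text
A False [0.48019859 0.09209682 0.05041951] [-0.73487844  0.28777756 -0.14052571]
B True [0.47993901 0.09205061 0.04171236] [-0.64980697  0.34407443  5.54721936] 0.04935471197169726 19.4083
```

Seated at the same height without forcing. I'll release it, retreat and check.

Run:
```python
from h import *
from bench import r
r.command_gripper(.066); print(r.read_width(),r.read_ft_force())
p=np.array(r.read_tool_pos()); p[2]=.13; r.line_to(p,rate=.12)
yaw=-.320; o=np.array([FIX[0],FIX[1],0])-xax(yaw)*.03
q0=np.array(r.read_qpos()); 
d=r.get_image("wrist"); np.savez("pics/w5.npz",**d); cv2.imwrite("pics/w5.png",d["frame"][:,:,::-1])
q0[0]+=.8; r.move_joints(q0)
print(r.read_clock(),r.read_tool_pos())
for n in("scene","side"):
    d=r.get_image(n); np.savez(f"pics/{n}3.npz",**d); cv2.imwrite(f"pics/{n}3.png",d["frame"][:,:,::-1])
P=np.vstack([cloud(dict(np.load(f"pics/{n}3.npz")))[0] for n in("scene","side")])
D=P-[FIX[0],FIX[1],0]; L=np.stack([D@xax(yaw),D@yax(yaw),P[:,2]],1)
m=(np.hypot(L[:,0],L[:,1])<.075)&(P[:,2]>.002)&(P[:,2]<.07)
for a20,a30 in [(.0172,-.0104)]:
    print([np.round(v,4) for v in fit(L[m],(0,0,0),FX+[([a20,0,.031],[.010,.025,.025]),([a30,0,.031],[.015,.025,.025])])])
m=(abs(L[:,0])<.03)&(abs(L[:,1])<.035)&(L[:,2]>.05)&(L[:,2]<.07)
for nm,mm in(("20",m&(L[:,0]>.009)),("30",m&(L[:,0]<.004))):
    print(nm,"a",np.percentile(L[mm,0],[1,99]).round(4),"b",np.percentile(L[mm,1],[1,99]).round(4),"z",np.percentile(L[mm,2],[20,50,90]).round(4))
m=(np.hypot(P[:,0]-.605,P[:,1]+.149)<.05)&(P[:,2]>.006)&(P[:,2]<.07); print("40",fit(P[m],(.605,-.149,-.267),pk(40))[0])
a=cv2.resize(cv2.imread("pics/scene3.png")[190:310,160:300],(466,400),interpolation=cv2.INTER_CUBIC)
b=cv2.resize(cv2.imread("pics/side3.png")[180:280,370:480],(330,300)); 
c=np.zeros((400,796,3),np.uint8); c[:,:466]=a; c[:300,466:]=b; cv2.imwrite("pics/c3.png",c)
```

```text
0.06600178493802941 [ 0.17484911  0.88115846 -0.39400903]
22.075 [0.26811595 0.40678956 0.12897129]
[array([-0.    ,  0.0004, -0.0016,  0.0001]), np.float64(0.001), np.int64(5937)]
20 a [0.0092 0.0293] b [-0.0258  0.0236] z [0.0533 0.0553 0.0575]
30 a [-0.0261  0.0037] b [-0.0251  0.0248] z [0.0537 0.0554 0.0577]
40 [ 6.05129828e-01 -1.49316522e-01 -2.66812448e-01 -1.17882921e-04]
```

View pics/c3.png

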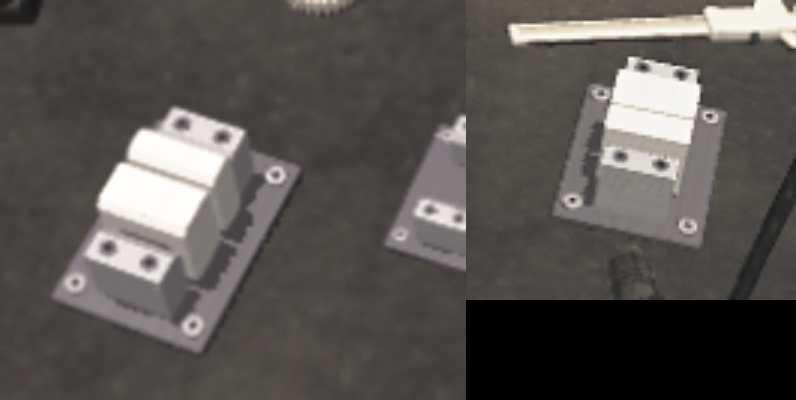

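View pics/scene3.png

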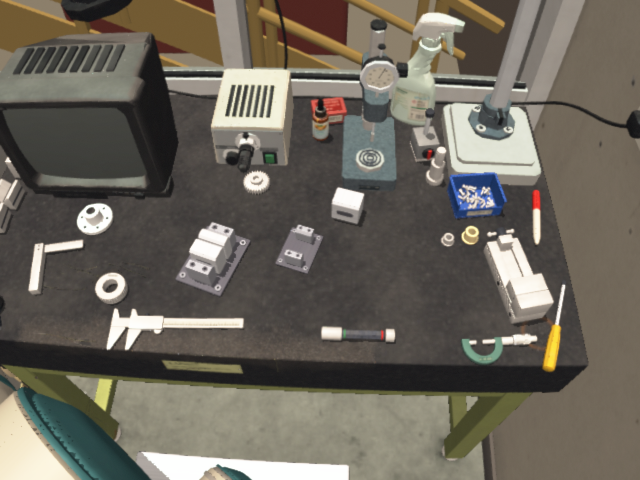

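The scene picture shows both packers upright between the jaws of the larger fixture at (212,253). The 40 is untouched at (348,206), and the arm is clear. I'll hand the job in.

```bash
python3 -c "
from bench import r
print(r.read_clock(), r.finish_job())"
```

```text
the job is handed in; nothing more can be done
22.175 None
```

The job is done and handed in at 22.2 s of the 64 s allowed. The 20 mm and 30 mm packers stand upright side by side in the 56 mm gap of the larger fixture, released, with the arm clear.

- **Seating:** Both packers touched down at the height expected for the gap's floor (tool at 0.0418 and 0.0417 m). The vertical contact force was 5.5–7.5 N, with almost no side force.
- **Position:** In the final pictures their tops are at about 56 mm, as they should be, and they are centred lengthwise to about 1 mm. About 6 mm of play is left, the difference between the gap and the two thicknesses (56 − 50).
- **Third packer:** The 40 mm packer is where it started, within 0.1 mm.
- **Nudge to the jaw:** I moved the 20 mm packer towards the far jaw, but the stop was set off mainly by upward force, so it may have been rubbing on the floor. A check from the wrist camera put it about 0.8 mm short of that jaw and square to it, which left room for the 30 mm packer.
- **Camera disagreement:** The wrist camera read about 2 mm off from the two fixed cameras. I allowed for this by measuring the slot and the held packer in the same picture.

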